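# Wind the hold timer, then hold the sample block square in the bonding jig

## Robot

A 6-joint arm with a two-finger parallel gripper is mounted at the origin on the work surface; the furniture and walls round the work are solid. World frame = base frame: x ahead of the robot, y to its left, z up, the work surface at z = 0. Lengths are in mm, angles in rad, forces in N, time in s.
With the tool pointing down it reaches from about 350 to 875 mm from the base axis. Payload 4.2 kg.
Tool frame: the origin (TCP) lies midway between the tips of the shut fingers; the grasp point (between the pads) lies 19 mm behind it (arm.tcp_to_grasp is the distance from the TCP to the grasp point, in mm); z points along the fingers, y is the line along which they close (so a half turn about z gives the same grasp; the last joint's range is limited). The gripper opens to 85 mm and grips with 20 to 120 N. Pads are 22 mm wide; open, the fingers measure 114 mm over their backs; the gripper's body (76 mm by 85 mm) begins 54 mm behind the grasp point. The pads swing forward as they close: fully open they stand 13 mm farther back than shut.
Start: joints at [1.38, 0.385, 0.008, 0, -1.194, -0.259], TCP at [271.707, 562.827, 231.312] pointing down, gripper open.
Joint ranges: [-3.14, 3.14], [-1.21, 2.06], [-1.07, 1.41], [-3.16, 2.05], [-2.99, -0.16], [-3.1, 3.1]. Speed limits (rad/s): [2.79, 2.79, 3.14, 3.14, 3.14, 3.14].

## Interface

Orientations are given as a unit quaternion [x, y, z, w].
In Python, from bench import arm gives the robot as it stands.
- The arm moves only by the tool arm_command, never from a script. Its argument "rows" is a list of rows, each a list of 2 entries, a list of its own where there are three numbers: the shift along the tool's x, y, z as a fraction of full scale, then the turn, a rotation vector about the tool's x, y, z as a fraction of full scale. In form: [[[x, y, z], [wx, wy, wz]], ...]. A call has 1 to 5 rows; each row is the pose to reach, as a shift and turn from the pose commanded when the call began, along the tool's axes at that moment, turning the shorter way round; what a row does not reach only later rows make up. Full scale, the value 1, is 0.25 m for a shift and 180 degrees for a turn. A row lasts 1/10 s, in which the tool goes at most 50 mm and 8.59 degrees, less where a joint would pass 70% of its speed; a pose out of reach is approached as far as the arm can. A call with a number of a shift or a turn outside -1 to 1 is refused whole. A call with a gripper value outside its range is refused whole. "grip" is the opening, from 0 (shut) to 1 (fully open), set as the call begins (left out, the last holds). The fingers move at their own pace and stop on an object; the grip force is fixed at half the most. Time passes only in rows, so rows that repeat a pose let the fingers close. It gives the time, the measured TCP pose, the force, the opening and the grip force at its end, in the units of the state.
- arm.read_state(): the state, without advancing time (a new reading comes with each control period).
- arm.get_image(name): name is "side" or "top" or "wrist"; returns (picture, depth): 400x640x3 uint8, blue, green, red; 400x640 float32, mm along the optical axis (not along the pixel's ray), 0 where there is no reading.
- arm.camera_info(name): a dict with "fx", "fy", "cx", "cy" (pixels), "extrinsics" (4x4, takes a point from camera to world coordinates). Camera axes: x right, y down, z forward; pixel columns grow to the right and rows downward; lengths in mm; the calibration is good to about 2 mm. The wrist camera is an equidistant fisheye: a pixel r from the principal point sees the ray r / f radians off the axis. A picture is of the moment at which its call begins: read the wrist's pose just before it. camera_info takes no time and is no camera call; for the wrist camera it gives the pose at the moment of the call.
- arm.job_done(): hands the job in; it is judged then, once.
Trained networks look in the newest picture that a camera, given by its name, has taken for a name from the list of things; names that differ only in an ending like _2 or _b are one class to them, and where a whole thing is asked for, a point or a joint stands for the part that bears it (a point fixed in the world has none). Each returns a list of dicts, best first, with "score" (0 to 1); they miss things now and then, are a little off and sometimes report something else, mostly with a low value. They report only what shows in the picture. A call takes as long as a camera call. They do not tell look-alikes from the thing itself.
- arm.spot_in(camera, query): "position" ([column, row] in pixels, amid what is visible of it).
The state is a dict: "clock": time; "joints": joint angles; "joint_vel": joint speeds; "joint_efforts": joint torques, N m; "position": TCP position; "ee_rot": TCP orientation; "contact_force": force on the tool from outside, world axes, zero at the start; "wrist_torque": the same for the moment, N m; "gripper_width": finger opening in mm; "grasp_force": force on a finger pad.
Only numpy, scipy, OpenCV 4.12 (cv2) and the standard library are available. Lean on these libraries where they do the work, as an engineer would, in place of code of your own. Each camera call takes 0.05 s, during which the arm holds its last target. There are 200 camera calls.

## Task

Wind the spring timer fully, clockwise, by repeated partial turns of its red key; then set the amber resin sample block flat on the bonding jig, its long side along the long blue stop and its end against the short blue stop, and press it into the corner against both stops at once. Finish while still holding it pressed firmly against both stops: do not let go of it, and leave the cup and the dropper bottle where they stand.

Things in the scene. Friction and masses are not known exactly. Their poses are not given: they have to be found in the camera images.
- block_center (a point): Loose amber resin block with a grey stone section in its top, 64 long (its x) x 44 wide (its y) x 50 mm high (its z), about 0.17 kg, standing upright on the worktop. Its polished faces slide easily on the jig (friction about 0.25). This point is its centre, 25 mm above its underside.
- sample_block: The same loose block; this origin is the centre of its underside.
- jig: Fixed bonding jig: an aluminium plate 120 (x) x 110 mm (y), its top 10 mm above the worktop, with two blue stops on it. Origin at the centre of its underside; jig x runs along the long stop towards the short stop, y towards the long stop, z up.
- jig_corner (a point): The corner, on the plate's top, where the faces of the two stops would meet; axes as the jig's. The block is seated when its centre lies 32 mm to -x, 22 mm to -y and 25 mm above this point with the block's x along the jig's x (either way round). Pressing towards +x meets the short stop, towards +y the long stop.
- long_stop: Long blue stop, a fixed bar 82 (along jig x) x 14 mm, standing 16 mm above the plate, so that 34 mm of a seated block stand above it. Origin at the centre of its underside. Its -y face touches the block's long side.
- short_stop: Short blue stop, a fixed bar 14 x 70 mm (along jig y), standing 16 mm above the plate. Origin at the centre of its underside. Its -x face touches the block's end.
- key_grip (a point): Red winding key on top of the timer, an upright blade 36 long (its x) x 9 thick (its y) x 30 mm high; this point is on its axis, 68 mm above the worktop and 11 mm below its top. The point's axes turn with the key.
- hold_timer: Fixed white round timer, 76 mm across, its flat top 43 mm above the worktop. Origin at the centre of its underside.
- timer_key (a joint): How far the key is wound, rad: 0 unwound, 2.6 fully wound against its end stop; grows as the key turns clockwise seen from above. The spring pulls back, but the key stays where it is let go. Turning takes up to 0.07 N m.
- cup: Specimen cup with an orange lid, 61 mm across, 68 mm high, a bystander. Origin at the centre of its underside.
- dropper: White dropper bottle with a teal cap, 30 mm across, 80 mm high, a bystander. Origin at the centre of its underside.
Mind the look-alikes: they are no part of the job. Leave any purple look-alike of the hold_timer alone. Of the things like the sample_block, leave any that is turquoise; of the rest the larger one is meant.

How it is judged (in metres and radians):
On the way, in this order (a step that is already met when the one before it is completed fails the run):
1. the timer is fully wound (value of joint timer_key above 2.35 rad), for 0.2 s.
2. then the block is seated flat in the jig's corner and pressed against both stops (x of block_center in the frame of jig_corner between -0.0345 and -0.0295 m and y of block_center in the frame of jig_corner between -0.0245 and -0.0195 m and z of block_center in the frame of jig_corner between 0.0225 and 0.0275 m and angle between the x axis of block_center and the x axis of jig_corner, either way round below 0.05 rad and contact force between sample_block and long_stop above 1.5 N and contact force between sample_block and short_stop above 1.5 N and contact force between the fingers and sample_block above 1 N), for 0.2 s.
At the end, for the whole second after the job is handed in: Block flat on the plate in the corner (2.5 mm each way, 0.05 rad of square, long side along the long stop), touched by the fingers (over 1 N), pressed with over 1.5 N on each stop; timer still wound past 2.35 rad of 2.6 (all of step 2 and value of joint timer_key above 2.35 rad); the arm keeps its last pose, push and grip.
It fails at once if the cup or the dropper bottle is moved by more than 30 mm or tipped over (distance of any of cup, dropper from where it was at the start of the episode above 0.03 m or angle between any of cup, dropper's own z axis and vertical above 0.5 rad).
It also fails if it takes over 72 s, if anything falls off the work surface, if the arm or the gripper's body presses on something with over 40 N, if the wrist force passes 120 N, or if a joint passes its speed limit or range.

## Working session

There is one attempt and no reset: what is moved stays moved. The work goes in short steps, Python scripts to look and compute and a tool call to move; the robot and the scene stay as the last step left them, time stands still between calls to the robot, and variables do not carry over. Pictures are saved under pics/ and viewed, at most 10 in all, crops included, and the job is handed in when it is done.

Besides the shell and the picture viewer there is one more tool, called after "Request:" in YAML: its name, and indented under it one key for each argument. arm_command: Moves the arm, as the interface text tells. Shift numbers are shares of 0.25 m and turn numbers shares of 180 degrees, none past 1 either way. Its arguments: {"type":"object","properties":{"rows":{"type":"array","items":{"type":"array"}},"grip":{"type":"number"}},"required":["rows"]}

```bash
ls; mkdir -p pics; cat > h.py <<'E'
import numpy as np, cv2
from bench import arm
from scipy.spatial.transform import Rotation as R
def cloud(name,save=None):
    info=arm.camera_info(name); im,d=arm.get_image(name)
    if save: cv2.imwrite('pics/'+save,im)
    v,u=np.mgrid[0:400,0:640]; x=(u-info['cx'])/info['fx']; y=(v-info['cy'])/info['fy']
    if name=='wrist':
        r=np.hypot(x,y); s=np.where(r>1e-9,np.tan(np.minimum(r,1.5))/np.maximum(r,1e-9),1); x=x*s;y=y*s
    P=np.stack([x*d,y*d,d],-1); E=np.array(info['extrinsics'])
    P=P@E[:3,:3].T+E[:3,3]; P[d<=0]=np.nan
    return im,P
E
python3 - <<'E'
from h import *
s=arm.read_state(); print(s)
im,P=cloud('top','top0.png'); np.savez('top0',im=im,P=P)
for q in ['sample_block','jig','long_stop','short_stop','key_grip','hold_timer','cup','dropper']:
    for r in arm.spot_in('top',q)[:3]:
        c,w=map(int,r['position']); print(q,round(r['score'],2),c,w,np.round(P[w,c]))
im,P=cloud('side','side0.png'); np.savez('side0',im=im,P=P)
E
```

```text
pics
{'clock': 0.0, 'joints': array([ 1.37959433e+00,  3.85534442e-01,  6.60736459e-03, -4.96584167e-04,
       -1.19400962e+00, -2.58577375e-01]), 'joint_vel': array([-0.00051447,  0.0004347 ,  0.00195471,  0.00147043, -0.00059932,
        0.00079259]), 'joint_efforts': array([ 1.36996510e-03, -3.92289054e+01,  1.88401401e+01,  4.18591529e+00,
       -4.72107247e-03, -4.08297097e-06]), 'position': array([271.46907609, 562.30234268, 230.22807602]), 'ee_rot': array([ 9.74797697e-01, -2.23087990e-01, -1.94600671e-04,  1.07735276e-03]), 'contact_force': array([0.0805568 , 0.34960979, 0.11093377]), 'wrist_torque': array([-0.01723376,  0.04440504, -0.03089526]), 'grasp_force': 0.0, 'gripper_width': 85.42924170118168}
sample_block 0.91 213 220 [436. 243.  49.]
sample_block 0.82 222 180 [543. 241.  49.]
sample_block 0.56 253 213 [471. 149.  36.]
jig 0.65 323 202 [530. -23.  10.]
long_stop 0.75 298 205 [516.  42.  -1.]
short_stop 0.51 329 184 [577. -33.  24.]
key_grip 0.61 452 263 [ 407. -354.   75.]
key_grip 0.61 447 212 [ 530. -332.   78.]
key_grip 0.48 393 242 [ 440. -210.   63.]
hold_timer 0.81 388 243 [ 433. -196.   79.]
hold_timer 0.61 440 219 [ 519. -325.   43.]
hold_timer 0.56 444 264 [ 407. -344.   41.]
cup 0.95 382 287 [ 328. -194.   64.]
dropper 0.71 302 139 [683.  54.  49.]
```

```bash
python3 - <<'E'
import cv2
im=cv2.imread('pics/top0.png')
cv2.imwrite('pics/top0c.png',cv2.resize(im[110:310,180:480],None,fx=2.66,fy=2.66,interpolation=cv2.INTER_CUBIC))
E
```

```text
(no output)
```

View pics/top0c.png

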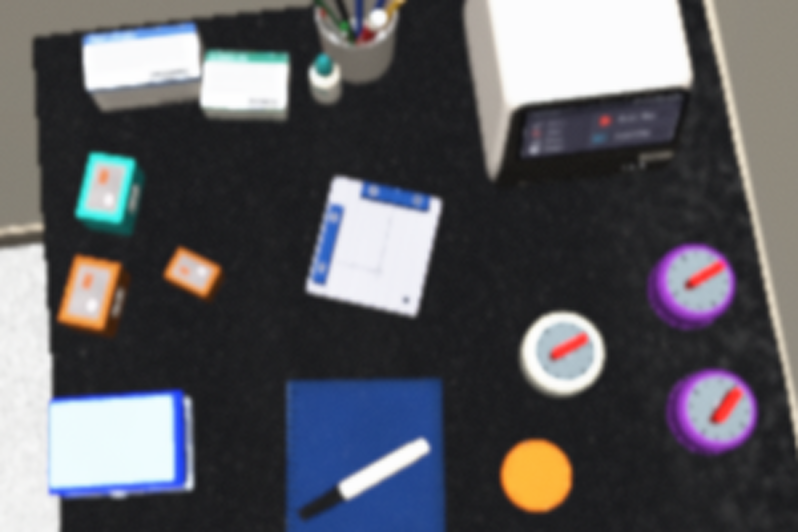

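View pics/side0.png

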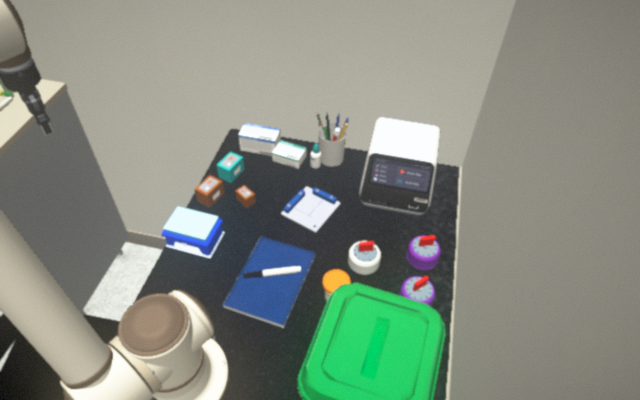

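The top view crop shows the white timer with a red key (crop 562,352), the larger amber block (92,293), the smaller one (192,272) and the turquoise one. The jig is at (375,245), with the long stop at its left and the short stop at the top. The cup is at (536,475) and the dropper at (324,80). The side view agrees and also shows a green bin near the cup.

```bash
cat >> h.py <<'E'
def rect(pts):
    r=cv2.minAreaRect(pts[:,:2].astype(np.float32)); b=cv2.boxPoints(r)
    e0,e1=b[1]-b[0],b[2]-b[1]; e=e0 if np.linalg.norm(e0)>np.linalg.norm(e1) else e1
    return np.round(r[0],1),np.round(sorted(r[1]),1),round(np.degrees(np.arctan2(e[1],e[0]))%180,1),len(pts),np.round(np.nanmedian(pts[:,2]),1)
def sel(im,P,lo,hi,c,rad,z0,z1):
    hsv=cv2.cvtColor(im,cv2.COLOR_BGR2HSV); m=cv2.inRange(hsv,lo,hi)>0
    m&=(np.hypot(P[...,0]-c[0],P[...,1]-c[1])<rad)&(P[...,2]>z0)&(P[...,2]<z1)
    return P[m]
E
python3 - <<'E'
from h import *
for n in ['top0','side0']:
    f=np.load(n+'.npz'); im,P=f['im'],f['P']
    print(n)
    def t(name,*a):
        p=sel(im,P,*a); print(name,rect(p) if len(p)>4 else len(p))
    t('key',(0,120,80),(8,255,255),(433,-196),45,60,90)
    t('timer',(0,0,0),(180,255,255),(433,-196),60,38,47)
    t('blocktop',(0,0,0),(180,255,255),(436,243),60,45,55)
    t('long',(100,120,60),(125,255,255),(516,42),70,20,32)
    t('short',(100,120,60),(125,255,255),(577,-33),50,20,32)
    t('plate',(0,0,0),(180,255,255),(530,-23),95,6,14)
    t('cup',(0,0,0),(180,255,255),(328,-194),50,58,75)
    t('green',(50,120,60),(75,255,255),(200,-250),350,20,400)
    t('printer',(0,0,0),(180,255,255),(640,-200),150,100,400)
E
```

```text
top0
key (array([ 443.5, -208.7]), array([ 6.3, 32.7]), np.float32(125.2), 42, np.float64(77.1))
timer (array([ 444.7, -209.2]), array([70. , 70.2]), np.float32(170.8), 534, np.float64(41.9))
blocktop (array([438.9, 243.1]), array([44.9, 64.6]), np.float32(176.2), 435, np.float64(49.2))
long (array([520.9,  28.6]), array([10.7, 75.7]), np.float32(175.5), 93, np.float64(24.9))
short (array([579.4, -30.5]), array([15. , 64.6]), np.float32(84.4), 109, np.float64(25.1))
plate (array([531.2, -19.4]), array([120.7, 146. ]), np.float32(85.0), 1383, np.float64(9.2))
cup (array([ 325.8, -192. ]), array([57. , 57.9]), np.float32(96.3), 510, np.float64(65.9))
green (array([ 202.7, -335.1]), array([162.8, 214.9]), np.float32(99.2), 8529, np.float64(209.9))
printer (array([ 704.6, -184.4]), array([166. , 173.7]), np.float32(104.7), 5366, np.float64(178.6))
side0
key (array([ 441.5, -214.1]), array([11.8, 35.4]), np.float32(132.3), 100, np.float64(73.4))
timer (array([ 439.4, -213.4]), array([67.7, 72.6]), np.float32(89.5), 425, np.float64(42.2))
blocktop (array([433.8, 238.2]), array([46.8, 65.3]), np.float32(177.5), 304, np.float64(48.7))
long (array([518.1,  24.6]), array([15.1, 82.8]), np.float32(175.0), 101, np.float64(25.0))
short (array([575.4, -33.3]), array([16.9, 68.3]), np.float32(84.6), 98, np.float64(24.4))
plate (array([527.9, -14.2]), array([122.3, 123.6]), np.float32(85.3), 1114, np.float64(9.1))
cup (array([ 324.8, -191.1]), array([49.3, 61.5]), np.float32(147.8), 425, np.float64(66.2))
green (array([ 149.7, -349.6]), array([220.6, 224.2]), np.float32(9.1), 13644, np.float64(211.3))
printer (array([ 703.5, -190.8]), array([172.3, 176.4]), np.float32(104.2), 4409, np.float64(175.3))
```

```bash
cat >> h.py <<'E'
def plan(x,y,z,yaw):
    s=arm.read_state(); p=s['position']; q=R.from_quat(s['ee_rot'])
    a=np.radians(yaw); T=R.from_matrix(np.array([[np.cos(a),np.sin(a),0],[np.sin(a),-np.cos(a),0],[0,0,-1]]))
    d=q.inv().apply(np.array([x,y,z])-p)/250; w=(q.inv()*T).as_rotvec()/np.pi
    X=q.as_matrix()[:,0]
    print('t',round(s['clock'],2),'pos',p.round(1),'yaw',round(np.degrees(np.arctan2(X[1],X[0])),1),'j6',s['joints'][5].round(2),'F',s['contact_force'].round(1),'w',s['gripper_width'].round(1),'gf',round(s['grasp_force'],1))
    print('shift',d.round(3),'turn',w.round(4),'rows',np.linalg.norm(d)*5)
E
python3 -c "
from h import *
plan(442,-211,200,-53)"
```

```text
Traceback (most recent call last):
  File "h.py", line 26, in plan
    print('t',round(s['clock'],2),'pos',p.round(1),'yaw',round(np.degrees(np.arctan2(X[1],X[0])),1),'j6',s['joints'][5].round(2),'F',s['contact_force'].round(1),'w',s['gripper_width'].round(1),'gf',round(s['grasp_force'],1))
                                                                                                                                                                     ^^^^^^^^^^^^^^^^^^^^^^^^
AttributeError: 'float' object has no attribute 'round'
```

Request:
arm_command:
  rows:
    - [[0.12,0.16,0],[0,0,0]]
    - [[0.24,0.32,0],[0,0,0]]
    - [[0.37,0.47,0],[0,0,0]]
    - [[0.5,0.63,0],[0,0,0]]
    - [[0.62,0.79,0],[0,0,0]]

```text
clock: 1.0
position: [325.3, 317.2, 231.5]
ee_rot: [0.975, -0.223, 0.0, -0.0]
contact_force: [1.2, -0.2, 0.6]
gripper_width: 85.1
grasp_force: 0.0
```

Request:
arm_command:
  rows:
    - [[0.12,0.16,0],[0,0,0]]
    - [[0.24,0.32,0],[0,0,0]]
    - [[0.37,0.47,0],[0,0,0]]
    - [[0.5,0.63,0],[0,0,0]]
    - [[0.62,0.79,0],[0,0,0]]

```text
clock: 1.5
position: [378.7, 73.6, 231.9]
ee_rot: [0.975, -0.223, 0.001, -0.001]
contact_force: [1.6, 0.1, 0.6]
gripper_width: 85.6
grasp_force: 0.0
```

```bash
sed -i "s/s\['gripper_width'\].round(1)/round(float(s['gripper_width']),1)/" h.py; python3 -c "
from h import *
plan(442,-211,190,-53)"
```

```text
t 1.5 pos [378.7  73.6 231.9] yaw -25.7 j6 0.5 F [1.6 0.1 0.6] w 85.6 gf 0.0
shift [0.722 0.916 0.167] turn [-0.0006 -0.0002  0.1516] rows 5.890655858716899
```

Request:
arm_command:
  rows:
    - [[0.12,0.15,0.0],[0,0,0.03]]
    - [[0.24,0.31,0.03],[0,0,0.07]]
    - [[0.36,0.46,0.07],[0,0,0.11]]
    - [[0.48,0.61,0.1],[0,0,0.15]]
    - [[0.6,0.76,0.14],[0,0,0.152]]

```text
clock: 2.0
position: [431.4, -163.2, 196.7]
ee_rot: [0.894, -0.448, 0.001, -0.0]
contact_force: [1.0, 1.7, 0.3]
gripper_width: 85.5
grasp_force: 0.0
```

Request:
arm_command:
  rows:
    - [[0,0.19,0.02],[0,0,0]]
    - [[0,0.19,0.02],[0,0,0]]
    - [[0,0.19,0.02],[0,0,0]]

```text
clock: 2.3
position: [392.5, -190.3, 191.3]
ee_rot: [0.894, -0.448, 0.0, 0.0]
contact_force: [-0.2, 1.5, 0.1]
gripper_width: 85.0
grasp_force: 0.0
```

```bash
python3 - <<'E'
from h import *
plan(442,-211,100,-53)
im,P=cloud('wrist','w1.png')
for a in (12,20):
    print(rect(sel(im,P,(0,120,60),(a,255,255),(442,-211),45,60,90)))
print(rect(sel(im,P,(0,0,0),(180,255,255),(442,-211),60,38,47)))
p=sel(im,P,(0,120,60),(12,255,255),(442,-211),60,72,90); print(rect(p) if len(p)>4 else 0)
E
```

```text
t 2.3 pos [ 392.5 -190.3  191.3] yaw -53.3 j6 0.72 F [-0.2  1.5  0.1] w 85.0 gf 0.0
shift [ 0.185 -0.109  0.365] turn [ 0.     -0.0001 -0.0014] rows 2.118958988309494
(array([ 442.4, -212.2]), array([ 8.2, 34.3]), np.float32(125.4), 433, np.float64(78.7))
(array([ 442.4, -212.2]), array([ 8.2, 34.3]), np.float32(125.4), 433, np.float64(78.7))
(array([ 442.9, -211. ]), array([72.4, 72.6]), np.float32(127.0), 3874, np.float64(43.3))
(array([ 442.4, -212.2]), array([ 8.2, 34.3]), np.float32(125.4), 414, np.float64(78.7))
```

View pics/w1.png

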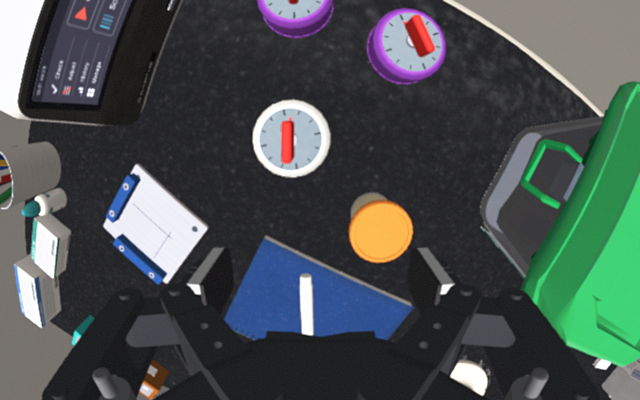

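The wrist view shows the white timer and its key (287,140) clear of the cup (380,230); the jig is at (157,225), and the key fit is consistent. Next I go over the key.

```bash
python3 - <<'E'
from h import *
plan(442.5,-212,50,-54.6)
im,P=cloud('wrist')
for n,c,r in(('long',(519,27),60),('short',(577,-32),50)):
    print(n,rect(sel(im,P,(100,120,40),(125,255,255),c,r,20,32)))
print(rect(sel(im,P,(0,0,0),(180,255,255),(529,-17),90,6,14)))
E
```

```text
t 2.35 pos [ 393.3 -189.7  191.8] yaw -53.2 j6 0.72 F [0.4 0.4 0.2] w 85.4 gf 0.0
shift [ 0.189 -0.104  0.567] turn [-0.0003 -0.0003  0.008 ] rows 3.0339883493989084
long (array([520.5,  26.7]), array([16.3, 81.6]), np.float32(174.4), 563, np.float64(25.8))
short (array([576.5, -32.9]), array([15.4, 69.5]), np.float32(85.2), 478, np.float64(25.9))
(array([528.5, -17.9]), array([111.1, 120.5]), np.float32(174.9), 5406, np.float64(10.1))
```

Request:
arm_command:
  rows:
    - [[0.1,-0.06,0.05],[0,0,0.008]]
    - [[0.189,-0.104,0.12],[0,0,0.008]]
    - [[0.189,-0.104,0.3],[0,0,0.008]]
    - [[0.189,-0.104,0.46],[0,0,0.008]]
    - [[0.189,-0.104,0.567],[0,0,0.008]]

```text
clock: 2.9
position: [442.2, -210.4, 47.5]
ee_rot: [0.889, -0.458, -0.001, 0.0]
contact_force: [0.2, -0.2, 0.6]
gripper_width: 85.7
grasp_force: 0.0
```

Request:
arm_command:
  rows:
    - [[0,0,0],[0,0,0]]
    - [[0,0,0],[0,0,0]]

```text
clock: 3.1
position: [443.5, -211.2, 50.3]
ee_rot: [0.889, -0.457, 0.001, 0.0]
contact_force: [0.4, 0.6, -0.1]
gripper_width: 85.2
grasp_force: 0.0
```

```bash
python3 -c "
from h import *
plan(442.5,-212,50,-54.6)"
```

```text
t 3.1 pos [ 443.5 -211.2   50.3] yaw -54.4 j6 0.73 F [ 0.4  0.6 -0.1] w 85.2 gf 0.0
shift [0.    0.005 0.001] turn [-0.0001 -0.0003  0.0009] rows 0.026897043946716857
```

Request:
arm_command:
  rows:
    - [[0,0,0],[0,0,0]]
    - [[0,0,0],[0,0,0]]
    - [[0,0,0],[0,0,0]]
    - [[0,0,0],[0,0,0]]
    - [[0,0,0],[0,0,0]]
  grip: 0

```text
clock: 3.6
position: [442.3, -211.8, 50.0]
ee_rot: [0.889, -0.458, 0.0, -0.0]
contact_force: [0.0, 0.2, -0.7]
gripper_width: 12.3
grasp_force: 0.0
```

Request:
arm_command:
  rows:
    - [[0,0,0],[0,0,0]]
    - [[0,0,0],[0,0,0]]
    - [[0,0,0],[0,0,0]]

```text
clock: 3.9
position: [443.4, -211.3, 50.2]
ee_rot: [0.889, -0.458, 0.001, -0.001]
contact_force: [1.1, 5.2, 2.7]
gripper_width: 7.8
grasp_force: 60.8
```

Request:
arm_command:
  rows:
    - [[0,0,0],[0,0,0.04]]
    - [[0,0,0],[0,0,0.085]]
    - [[0,0,0],[0,0,0.13]]
    - [[0,0,0],[0,0,0.175]]
    - [[0,0,0],[0,0,0.22]]

```text
clock: 4.4
position: [443.3, -211.2, 50.2]
ee_rot: [-0.679, 0.734, -0.001, 0.001]
contact_force: [1.9, 5.0, 3.6]
gripper_width: 7.9
grasp_force: 60.8
```

Request:
arm_command:
  rows:
    - [[0,0,0],[0,0,0.045]]
    - [[0,0,0],[0,0,0.09]]
    - [[0,0,0],[0,0,0.135]]
    - [[0,0,0],[0,0,0.18]]
    - [[0,0,0],[0,0,0.22]]

```text
clock: 4.9
position: [443.3, -211.2, 50.2]
ee_rot: [-0.39, 0.921, -0.0, 0.001]
contact_force: [1.4, 5.8, 4.3]
gripper_width: 8.1
grasp_force: 60.9
```

Request:
arm_command:
  rows:
    - [[0,0,0],[0,0,0]]
    - [[0,0,0],[0,0,0]]
    - [[0,0,0],[0,0,0]]
    - [[0,0,0],[0,0,0]]
  grip: 0.6

```text
clock: 5.3
position: [441.8, -211.9, 49.4]
ee_rot: [-0.393, 0.92, 0.0, -0.0]
contact_force: [1.2, 0.3, 0.7]
gripper_width: 51.0
grasp_force: 0.0
```

Request:
arm_command:
  rows:
    - [[0,0,0],[0,0,0]]
    - [[0,0,0],[0,0,0]]
    - [[0,0,0],[0,0,0]]
    - [[0,0,0],[0,0,0]]
    - [[0,0,0],[0,0,0]]
  grip: 0

```text
clock: 5.8
position: [442.5, -212.0, 49.7]
ee_rot: [-0.393, 0.92, -0.0, 0.0]
contact_force: [0.4, -1.9, 0.0]
gripper_width: 8.1
grasp_force: 62.0
```

Request:
arm_command:
  rows:
    - [[0,0,0],[0,0,0]]
    - [[0,0,0],[0,0,0.045]]
    - [[0,0,0],[0,0,0.09]]
    - [[0,0,0],[0,0,0.135]]
    - [[0,0,0],[0,0,0.18]]

```text
clock: 6.3
position: [442.1, -211.3, 49.7]
ee_rot: [-0.118, 0.993, 0.0, -0.0]
contact_force: [0.1, 1.5, 1.9]
gripper_width: 8.0
grasp_force: 62.3
```

Request:
arm_command:
  rows:
    - [[0,0,0],[0,0,0.04]]
    - [[0,0,0],[0,0,0.08]]
    - [[0,0,0],[0,0,0.12]]
    - [[0,0,0],[0,0,0.16]]
    - [[0,0,0],[0,0,0.19]]

```text
clock: 6.8
position: [442.1, -210.9, 49.9]
ee_rot: [0.174, 0.985, -0.0, -0.001]
contact_force: [-1.4, 6.3, 3.6]
gripper_width: 7.7
grasp_force: 122.1
```

```bash
python3 -c "
from h import *
plan(442.5,-212,50,157)
print(arm.read_state()['wrist_torque'])"
```

```text
t 6.8 pos [ 442.1 -210.9   49.9] yaw 160.0 j6 -1.81 F [-1.4  6.3  3.6] w 7.7 gf 122.1
shift [-0.003 -0.004 -0.001] turn [-0.0003 -0.0003  0.0165] rows 0.02382652972671258
[1.66678982 0.23132651 2.75227511]
```

Request:
arm_command:
  rows:
    - [[0,0,0],[0,0,0]]
    - [[0,0,0],[0,0,0]]
    - [[0,0,0],[0,0,0]]

```text
clock: 7.1
position: [442.2, -210.9, 49.9]
ee_rot: [0.172, 0.985, -0.0, -0.001]
contact_force: [-1.6, 5.2, 3.9]
gripper_width: 7.9
grasp_force: 119.7
```

Request:
arm_command:
  rows:
    - [[0,0,0],[0,0,-0.006]]
    - [[0,0,0],[0,0,-0.006]]
    - [[0,0,0],[0,0,-0.006]]
    - [[0,0,0],[0,0,-0.006]]
  grip: 1

```text
clock: 7.5
position: [442.1, -211.9, 49.5]
ee_rot: [0.168, 0.986, 0.0, 0.0]
contact_force: [0.3, 0.2, 0.7]
gripper_width: 65.8
grasp_force: 0.0
```

Request:
arm_command:
  rows:
    - [[0,0,-0.1],[0,0,0]]
    - [[0,0,-0.3],[0,0,0]]
    - [[0,0,-0.5],[0,0,0]]
    - [[0,0,-0.7],[0,0,0]]
    - [[0,0,-0.7],[0,0,0]]

```text
clock: 8.0
position: [446.2, -213.1, 232.3]
ee_rot: [0.168, 0.986, -0.001, 0.008]
contact_force: [0.1, -0.2, 0.2]
gripper_width: 85.5
grasp_force: 0.0
```

```bash
python3 - <<'E'
from h import *
im,P=cloud('wrist','w2.png')
print(rect(sel(im,P,(0,120,60),(12,255,255),(442,-211),45,60,90)))
plan(437,241,190,-4)
plan(437,241,190,176)
E
```

```text
(array([ 441.9, -211. ]), array([ 7.8, 35. ]), np.float32(170.4), 274, np.float64(78.7))
t 8.05 pos [ 444.1 -212.2  228.4] yaw 160.7 j6 -1.79 F [-0.  -0.8 -1.4] w 85.3 gf 0.0
shift [0.629 1.701 0.151] turn [ 4.300e-03 -3.000e-04  9.147e-01] rows 9.097733224876025
t 8.05 pos [ 444.1 -212.2  228.4] yaw 160.7 j6 -1.79 F [-0.  -0.8 -1.4] w 85.3 gf 0.0
shift [0.629 1.701 0.151] turn [ 0.0002  0.003  -0.0853] rows 9.097733224876025
```

The key measures 170°, 135° cw from its start, while the tool turned 145°. It probably hit the end stop, but that is close to the limit, so I'll regrip and check by feel.

```bash
python3 - <<'E'
from h import *
plan(442,-211.5,50,170.4)
E
```

```text
t 8.05 pos [ 444.1 -212.2  228.4] yaw 160.7 j6 -1.79 F [-0.  -0.8 -1.4] w 85.3 gf 0.0
shift [ 0.015 -0.001  0.714] turn [ 0.0003  0.003  -0.0542] rows 3.568796823678807
```

Request:
arm_command:
  rows:
    - [[0,0,0.15],[0,0,-0.03]]
    - [[0,0,0.33],[0,0,-0.054]]
    - [[0,0,0.5],[0,0,-0.054]]
    - [[0,0,0.65],[0,0,-0.054]]
    - [[0,0,0.7],[0,0,-0.054]]

```text
clock: 8.55
position: [438.0, -211.1, 44.6]
ee_rot: [0.085, 0.996, 0.001, -0.005]
contact_force: [-0.7, -0.0, 0.6]
gripper_width: 85.8
grasp_force: 0.0
```

Request:
arm_command:
  rows:
    - [[0,0,0],[0,0,0]]
    - [[0,0,0],[0,0,0]]
    - [[0,0,0],[0,0,0]]
    - [[0,0,0],[0,0,0]]
    - [[0,0,0],[0,0,0]]
  grip: 0

```text
clock: 9.05
position: [442.7, -211.7, 50.5]
ee_rot: [0.083, 0.997, -0.0, 0.001]
contact_force: [0.3, 0.3, -0.7]
gripper_width: 12.1
grasp_force: 0.0
```

Request:
arm_command:
  rows:
    - [[0,0,0],[0,0,0]]
    - [[0,0,0],[0,0,0]]
    - [[0,0,0],[0,0,0]]

```text
clock: 9.35
position: [442.7, -211.1, 50.6]
ee_rot: [0.083, 0.997, 0.0, 0.001]
contact_force: [0.4, 5.9, 5.6]
gripper_width: 7.8
grasp_force: 59.2
```

```bash
python3 - <<'E'
from h import *
plan(442,-211.5,50,170.4)
print(arm.read_state()['wrist_torque'])
E
```

```text
t 9.35 pos [ 442.7 -211.1   50.6] yaw 170.4 j6 -1.62 F [0.4 5.9 5.6] w 7.8 gf 59.2
shift [ 0.003 -0.002  0.002] turn [0.0002 0.0005 0.0002] rows 0.02033099638681864
[1.48335066 0.14964376 0.0100348 ]
```

Request:
arm_command:
  rows:
    - [[0,0,0],[0,0,0.015]]
    - [[0,0,0],[0,0,0.015]]
    - [[0,0,0],[0,0,0.015]]

```text
clock: 9.65
position: [442.7, -211.1, 50.6]
ee_rot: [0.105, 0.994, -0.0, 0.001]
contact_force: [-1.2, 5.5, 5.8]
gripper_width: 7.9
grasp_force: 60.3
```

```bash
python3 - <<'E'
from h import *
plan(442,-211.5,50,170.4)
print(arm.read_state()['wrist_torque'])
E
```

```text
t 9.65 pos [ 442.7 -211.1   50.6] yaw 167.9 j6 -1.67 F [-1.2  5.5  5.8] w 7.9 gf 60.3
shift [ 0.003 -0.002  0.002] turn [ 0.      0.0004 -0.0136] rows 0.02058512141675671
[1.60647046 0.28239204 0.72808364]
```

The torque rises to 0.73 N m within 2.5°, ten times the spring's, so the key is against its end stop. I release it and go to the block.

Request:
arm_command:
  rows:
    - [[0,0,0],[0,0,0]]
    - [[0,0,0],[0,0,0]]
    - [[0,0,0],[0,0,0]]
    - [[0,0,0],[0,0,0]]
  grip: 1

```text
clock: 10.05
position: [442.1, -211.8, 49.5]
ee_rot: [0.107, 0.994, -0.0, -0.0]
contact_force: [-1.0, 0.1, -0.5]
gripper_width: 65.6
grasp_force: 0.0
```

Request:
arm_command:
  rows:
    - [[0,0,-0.1],[0,0,0]]
    - [[0,0,-0.3],[0,0,0]]
    - [[0,0,-0.5],[0,0,0]]
    - [[0,0,-0.7],[0,0,0]]
    - [[0,0,-0.7],[0,0,0]]

```text
clock: 10.55
position: [446.2, -213.1, 232.3]
ee_rot: [0.106, 0.994, -0.001, 0.008]
contact_force: [-0.1, 0.7, -0.5]
gripper_width: 85.5
grasp_force: 0.0
```

```bash
python3 - <<'E'
from h import *
im,P=cloud('wrist','w3.png')
print(rect(sel(im,P,(0,120,60),(12,255,255),(442,-211),45,60,90)))
plan(437,241,190,176.5)
E
```

```text
(array([ 441.9, -211.2]), array([ 7.4, 35.1]), np.float32(170.0), 268, np.float64(78.7))
t 10.6 pos [ 444.1 -212.2  228.4] yaw 167.7 j6 -1.67 F [-0.5 -0.6 -1.9] w 85.3 gf 0.0
shift [0.415 1.765 0.151] turn [-0.0001  0.0029 -0.0488] rows 9.097519105769367
```

Request:
arm_command:
  rows:
    - [[0.04,0.18,0.02],[0,0,-0.02]]
    - [[0.08,0.36,0.03],[0,0,-0.049]]
    - [[0.12,0.54,0.05],[0,0,-0.049]]
    - [[0.16,0.72,0.06],[0,0,-0.049]]
    - [[0.21,0.89,0.07],[0,0,-0.049]]

```text
clock: 11.1
position: [437.2, 18.3, 205.7]
ee_rot: [0.03, 1.0, -0.0, -0.001]
contact_force: [0.6, 0.2, -0.1]
gripper_width: 85.0
grasp_force: 0.0
```

Request:
arm_command:
  rows:
    - [[0,0.18,0],[0,0,0]]
    - [[0.01,0.36,0.02],[0,0,0]]
    - [[0.01,0.54,0.03],[0,0,0]]
    - [[0.02,0.72,0.05],[0,0,0]]
    - [[0.02,0.8,0.06],[0,0,0]]

```text
clock: 11.6
position: [444.5, 219.3, 190.2]
ee_rot: [0.029, 1.0, -0.001, -0.001]
contact_force: [0.0, -0.1, -0.2]
gripper_width: 85.6
grasp_force: 0.0
```

```bash
python3 - <<'E'
from h import *
im,P=cloud('wrist','w4.png')
print(rect(sel(im,P,(0,0,0),(180,255,255),(437,241),60,46,54)))
for n,c,r in(('long',(519,27),60),('short',(577,-32),50)):
    p=sel(im,P,(100,120,40),(125,255,255),c,r,20,32); print(n,len(p) and rect(p))
plan(437,241,60,176.5)
E
```

```text
(array([435.8, 242.1]), array([44.1, 64. ]), np.float32(176.5), 3082, np.float64(50.3))
long (array([529. ,  26.9]), array([27.2, 98.4]), np.float32(164.2), 574, np.float64(25.8))
short (array([574.8, -32.1]), array([12.3, 66.8]), np.float32(84.6), 178, np.float64(25.2))
t 11.65 pos [445.  220.4 190. ] yaw 176.7 j6 -2.41 F [0.2 1.7 1. ] w 85.4 gf 0.0
shift [0.036 0.081 0.52 ] turn [-0.0005 -0.0005  0.0013] rows 2.6370251082999414
```

View pics/w4.png

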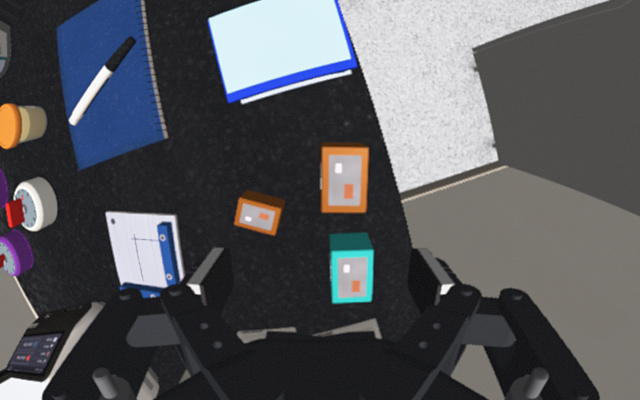

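The wrist view shows the large amber block (345,180) between the fingers' lines, with the turquoise (352,270) and small amber (258,213) blocks clear of it.

```bash
python3 - <<'E'
from h import *
plan(435.8,242.1,18,176.5)
E
```

```text
t 11.65 pos [445.  220.4 190. ] yaw 176.7 j6 -2.41 F [0.2 1.7 1. ] w 85.4 gf 0.0
shift [0.041 0.085 0.688] turn [-0.0005 -0.0005  0.0013] rows 3.4718796226413406
```

Request:
arm_command:
  rows:
    - [[0.041,0.085,0.1],[0,0,0.001]]
    - [[0.041,0.085,0.25],[0,0,0.001]]
    - [[0.041,0.085,0.4],[0,0,0.001]]
    - [[0.041,0.085,0.4],[0,0,0.001]]

```text
clock: 12.05
position: [432.9, 234.8, 87.0]
ee_rot: [0.033, 0.999, -0.005, -0.005]
contact_force: [-0.5, -1.7, 0.3]
gripper_width: 85.5
grasp_force: 0.0
```

```bash
python3 - <<'E'
from h import *
plan(435.8,242.1,18,176.5)
E
```

```text
t 12.05 pos [432.9 234.8  87. ] yaw 176.2 j6 -2.46 F [-0.5 -1.7  0.3] w 85.5 gf 0.0
shift [-0.012  0.032  0.276] turn [-0.003  -0.003  -0.0014] rows 1.3898457355093476
```

Request:
arm_command:
  rows:
    - [[0,0,0],[0,0,0]]
    - [[0,0,0],[0,0,0]]

```text
clock: 12.25
position: [437.5, 239.1, 93.8]
ee_rot: [0.032, 0.999, 0.001, 0.001]
contact_force: [0.0, -0.1, 0.7]
gripper_width: 85.3
grasp_force: 0.0
```

```bash
python3 - <<'E'
from h import *
plan(435.8,242.1,18,176.5)
E
```

```text
t 12.25 pos [437.5 239.1  93.8] yaw 176.4 j6 -2.46 F [ 0.  -0.1  0.7] w 85.3 gf 0.0
shift [0.008 0.011 0.303] turn [ 0.0007  0.0008 -0.0008] rows 1.517333009463338
```

Request:
arm_command:
  rows:
    - [[0.004,0.008,0.15],[0,0,0]]
    - [[0.005,0.009,0.29],[0,0,0]]
    - [[0.005,0.009,0.295],[0,0,0]]
    - [[0.005,0.009,0.295],[0,0,0]]

```text
clock: 12.65
position: [436.0, 241.5, 19.7]
ee_rot: [0.031, 1.0, 0.0, 0.001]
contact_force: [-0.9, 0.4, 0.4]
gripper_width: 85.3
grasp_force: 0.0
```

```bash
python3 - <<'E'
from h import *
plan(435.8,242.1,18,176.5)
E
```

```text
t 12.65 pos [436.  241.5  19.7] yaw 176.4 j6 -2.47 F [-0.9  0.4  0.4] w 85.3 gf 0.0
shift [0.001 0.002 0.007] turn [ 0.0003  0.0004 -0.0006] rows 0.03529327007411758
```

Request:
arm_command:
  rows:
    - [[0,0,0.003],[0,0,0]]
    - [[0,0,0.003],[0,0,0]]
    - [[0,0,0.003],[0,0,0]]
    - [[0,0,0.003],[0,0,0]]
    - [[0,0,0.003],[0,0,0]]
  grip: 0

```text
clock: 13.15
position: [435.9, 241.8, 19.1]
ee_rot: [0.031, 1.0, 0.001, 0.001]
contact_force: [-1.3, -0.2, 6.5]
gripper_width: 43.3
grasp_force: 61.9
```

Request:
arm_command:
  rows:
    - [[0,0,0],[0,0,0]]
    - [[0,0,-0.1],[0,0,0]]
    - [[0,0,-0.2],[0,0,0]]
    - [[0,0,-0.29],[0,0,0]]
    - [[0,0,-0.29],[0,0,0]]

```text
clock: 13.65
position: [436.6, 242.4, 93.0]
ee_rot: [0.031, 0.999, 0.003, 0.002]
contact_force: [0.4, -0.3, -2.0]
gripper_width: 43.0
grasp_force: 61.7
```

```bash
python3 - <<'E'
from h import *
plan(529,-13.5,90,174.9)
E
```

```text
t 13.65 pos [436.6 242.4  93. ] yaw 176.4 j6 -2.47 F [ 0.4 -0.3 -2. ] w 43.0 gf 61.7
shift [-0.433 -0.999  0.009] turn [0.0017 0.0015 0.0083] rows 5.4422931788165485
```

Request:
arm_command:
  rows:
    - [[-0.05,-0.12,0],[0,0,0.004]]
    - [[-0.14,-0.3,0],[0,0,0.008]]
    - [[-0.22,-0.48,0],[0,0,0.008]]
    - [[-0.3,-0.66,0],[0,0,0.008]]
    - [[-0.37,-0.83,0],[0,0,0.008]]

```text
clock: 14.15
position: [513.9, 26.0, 88.9]
ee_rot: [0.044, 0.999, -0.0, -0.001]
contact_force: [0.3, 0.1, -1.2]
gripper_width: 43.1
grasp_force: 61.8
```

Request:
arm_command:
  rows:
    - [[-0.04,-0.1,0],[0,0,0]]
    - [[-0.063,-0.165,0],[0,0,0]]
    - [[-0.063,-0.165,0],[0,0,0]]
    - [[-0.063,-0.165,0],[0,0,0]]
    - [[-0.063,-0.165,0],[0,0,0]]

```text
clock: 14.65
position: [525.8, -13.8, 89.5]
ee_rot: [0.044, 0.999, -0.0, -0.001]
contact_force: [0.7, 0.0, -1.9]
gripper_width: 43.6
grasp_force: 61.9
```

```bash
python3 - <<'E'
from h import *
im,P=cloud('top','top1.png')
print('block',rect(sel(im,P,(0,0,0),(180,255,255),(529,-13),60,105,135)))
im,P=cloud('wrist','w5.png')
for n,c,r in(('long',(519,27),60),('short',(577,-32),50)):
    p=sel(im,P,(100,120,40),(125,255,255),c,r,22,30); print(n,len(p) and rect(p))
p=sel(im,P,(0,0,0),(180,255,255),(529,-13),60,112,130); print(len(p) and rect(p))
plan(529,-13.5,32,174.9)
E
```

```text
block (array([508.8, -12.1]), array([24.9, 77.4]), np.float32(85.2), 214, np.float64(118.8))
long (array([517.5,  27.6]), array([14.3, 74.8]), np.float32(174.9), 1427, np.float64(26.1))
short 0
(array([523.9, -13.7]), array([60.8, 70.3]), np.float32(85.3), 14391, np.float64(120.9))
t 14.75 pos [526.1 -13.6  89.9] yaw 175.0 j6 -1.94 F [ 0.4 -0.6 -1.4] w 43.4 gf 61.9
shift [-0.012  0.001  0.231] turn [-0.     -0.0001  0.0006] rows 1.1588088188261265
```

View pics/w5.png

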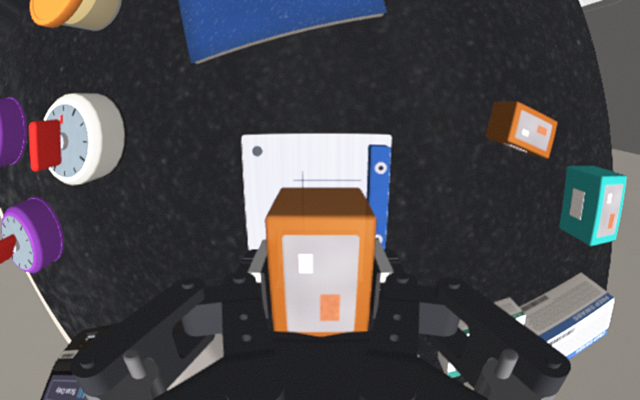

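The block is held squarely over the jig (320,260), with the long stop (380,190) parallel to it. I lower it clear of the stops.

Request:
arm_command:
  rows:
    - [[0,0,0.08],[0,0,0]]
    - [[0,0,0.16],[0,0,0]]
    - [[0,0,0.22],[0,0,0]]
    - [[0,0,0.235],[0,0,0]]
    - [[0,0,0.235],[0,0,0]]

```text
clock: 15.25
position: [526.2, -13.9, 31.0]
ee_rot: [0.044, 0.999, -0.0, -0.0]
contact_force: [0.1, 0.2, -1.8]
gripper_width: 43.4
grasp_force: 61.9
```

Request:
arm_command:
  rows:
    - [[0,0,0.004],[0,0,0]]
    - [[0,0,0.008],[0,0,0]]
    - [[0,0,0.008],[0,0,0]]

```text
clock: 15.55
position: [526.7, -14.3, 29.9]
ee_rot: [0.044, 0.999, 0.0, 0.001]
contact_force: [0.0, -0.1, -1.2]
gripper_width: 42.6
grasp_force: 61.9
```

Request:
arm_command:
  rows:
    - [[0,0,0.002],[0,0,0]]
    - [[0,0,0.004],[0,0,0]]
    - [[0,0,0.004],[0,0,0]]

```text
clock: 15.85
position: [526.9, -14.4, 29.2]
ee_rot: [0.044, 0.999, 0.0, 0.001]
contact_force: [-2.0, -0.6, 4.2]
gripper_width: 43.1
grasp_force: 62.5
```

Request:
arm_command:
  rows:
    - [[0,0,0.002],[0,0,0]]
    - [[0,0,0.004],[0,0,0]]
    - [[0,0,0.004],[0,0,0]]

```text
clock: 16.15
position: [527.3, -14.4, 29.1]
ee_rot: [0.044, 0.999, 0.0, 0.001]
contact_force: [-3.0, -0.9, 10.6]
gripper_width: 42.8
grasp_force: 63.6
```

Request:
arm_command:
  rows:
    - [[-0.01,0.01,-0.003],[0,0,0]]
    - [[-0.02,0.02,-0.003],[0,0,0]]
    - [[-0.03,0.03,-0.003],[0,0,0]]
    - [[-0.036,0.032,-0.003],[0,0,0]]
    - [[-0.036,0.032,-0.003],[0,0,0]]

```text
clock: 16.65
position: [537.1, -7.1, 29.1]
ee_rot: [0.044, 0.999, 0.0, 0.001]
contact_force: [-1.8, -0.2, 6.8]
gripper_width: 42.8
grasp_force: 63.0
```

Request:
arm_command:
  rows:
    - [[-0.004,0.004,0],[0,0,0]]
    - [[-0.008,0.008,0],[0,0,0]]
    - [[-0.008,0.008,0],[0,0,0]]

```text
clock: 16.95
position: [539.1, -5.4, 29.1]
ee_rot: [0.044, 0.999, -0.0, 0.001]
contact_force: [-1.5, -1.1, 6.9]
gripper_width: 43.2
grasp_force: 63.1
```

Request:
arm_command:
  rows:
    - [[-0.004,0.004,0],[0,0,0]]
    - [[-0.008,0.008,0],[0,0,0]]
    - [[-0.008,0.008,0],[0,0,0]]

```text
clock: 17.25
position: [540.0, -4.3, 29.2]
ee_rot: [0.044, 0.999, -0.001, -0.001]
contact_force: [-4.7, -1.9, 10.6]
gripper_width: 43.4
grasp_force: 63.5
```

Request:
arm_command:
  rows:
    - [[-0.004,0.004,0],[0,0,0]]
    - [[-0.008,0.008,0],[0,0,0]]
    - [[-0.008,0.008,0],[0,0,0]]

```text
clock: 17.55
position: [540.1, -3.3, 29.2]
ee_rot: [0.045, 0.999, -0.001, -0.003]
contact_force: [-7.5, -3.7, 15.2]
gripper_width: 43.2
grasp_force: 64.1
```

Request:
arm_command:
  rows:
    - [[0,0.004,-0.003],[0,0,0]]
    - [[0,0.008,-0.003],[0,0,0]]
    - [[0,0.008,-0.003],[0,0,0]]

```text
clock: 17.85
position: [540.1, -2.8, 29.3]
ee_rot: [0.044, 0.999, -0.002, -0.003]
contact_force: [-4.9, -10.7, 9.9]
gripper_width: 43.3
grasp_force: 63.3
```

Request:
arm_command:
  rows:
    - [[0,0.004,0],[0,0,0]]
    - [[0,0.008,0],[0,0,0]]
    - [[0,0.008,0],[0,0,0]]

```text
clock: 18.15
position: [540.1, -2.6, 29.3]
ee_rot: [0.044, 0.999, -0.003, -0.004]
contact_force: [-2.9, -18.7, 9.6]
gripper_width: 43.2
grasp_force: 63.5
```

Request:
arm_command:
  rows:
    - [[-0.005,-0.002,0],[0,0,0]]
    - [[-0.012,-0.002,0],[0,0,0]]
    - [[-0.012,-0.002,0],[0,0,0]]

```text
clock: 18.45
position: [540.2, -2.7, 29.4]
ee_rot: [0.044, 0.999, -0.003, -0.006]
contact_force: [-12.3, -12.0, 17.4]
gripper_width: 43.1
grasp_force: 64.4
```

Request:
arm_command:
  rows:
    - [[-0.004,0,0],[0,0,0]]
    - [[-0.008,0,0],[0,0,0]]
    - [[-0.008,0,0],[0,0,0]]

```text
clock: 18.75
position: [540.2, -2.8, 29.5]
ee_rot: [0.045, 0.999, -0.003, -0.008]
contact_force: [-15.5, -9.4, 21.4]
gripper_width: 43.3
grasp_force: 65.0
```

```bash
python3 - <<'E'
from h import *
plan(540,-2.6,29.3,174.9); s=arm.read_state(); print(s['wrist_torque'],s['ee_rot'])
im,P=cloud('side','side2.png')
p=sel(im,P,(0,0,0),(180,255,255),(540,-3),45,54,66);print(rect(p))
cv2.imwrite('pics/side2c.png',cv2.resize(im[150:280,240:400],None,fx=4,fy=4,interpolation=cv2.INTER_CUBIC))
E
```

```text
t 18.75 pos [540.2  -2.8  29.5] yaw 174.9 j6 -1.96 F [-15.5  -9.4  21.4] w 43.3 gf 65.0
shift [0.001 0.001 0.001] turn [-0.0024 -0.0051 -0.0001] rows 0.006855439337399618
[-2.69255912  4.13999079  0.23417274] [ 0.04463188  0.99896378 -0.00340433 -0.00823252]
(array([531.7,  -5.1]), array([60.7, 65.1]), np.float32(62.5), 272, np.float64(59.6))
```

View pics/side2c.png

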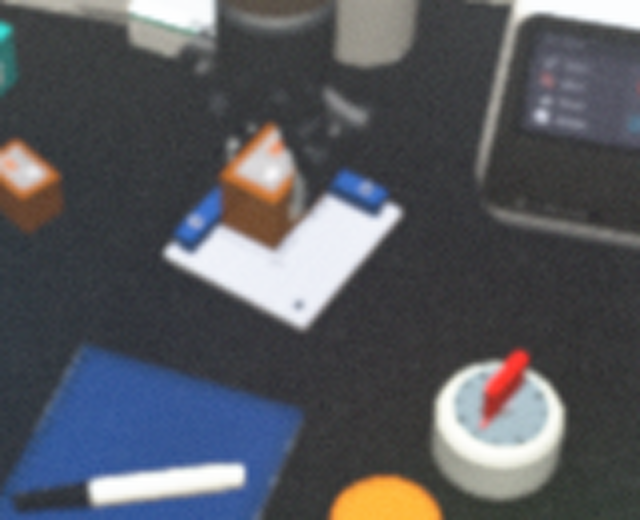

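The side view shows the block (262,190 in the crop) flat in the corner between both stops, with the timer undisturbed. Forces are about 15 N towards the short stop and 11 N towards the long one. I'll hold briefly, then hand in.

Request:
arm_command:
  rows:
    - [[0,0.002,-0.002],[0,0,0]]
    - [[0,0.002,-0.002],[0,0,0]]
    - [[0,0.002,-0.002],[0,0,0]]
    - [[0,0.002,-0.002],[0,0,0]]
    - [[0,0.002,-0.002],[0,0,0]]

```text
clock: 19.3
position: [540.2, -2.7, 29.5]
ee_rot: [0.045, 0.999, -0.004, -0.008]
contact_force: [-15.5, -11.3, 18.3]
gripper_width: 43.2
grasp_force: 64.5
```

Request:
arm_command:
  rows:
    - [[0,0,0],[0,0,0]]
    - [[0,0,0],[0,0,0]]
    - [[0,0,0],[0,0,0]]

```text
clock: 19.6
position: [540.2, -2.7, 29.5]
ee_rot: [0.045, 0.999, -0.004, -0.008]
contact_force: [-15.7, -11.0, 18.4]
gripper_width: 43.1
grasp_force: 64.5
```

```bash
python3 -c "
from bench import arm
print(arm.job_done())"
```

```text
the job is handed in; nothing more can be done
None
```

I wound the timer to its end stop and handed the job in at 19.6 s with the amber block held in the jig corner, pushed about 15 N towards the short stop and 12 N towards the long stop (wrist force readings); no verdict came back.

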